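# Press the lid of the wax tin home

### The job

One of the three wax tins on the saw's table was left with its lid standing up, its bare neck showing. Press that lid fully home with your fingertips on the middle of it, gently and straight down, without gripping, lifting or shifting the tin, then draw your hand back at least 10 cm from the lid. Do not touch the two tins that are closed, and leave the tools and the offcut where they lie.

Things in the scene. Friction and masses are not known exactly. Their poses are not given: they have to be found in the camera images.
- wax_tin: the open one of three like round tins standing on the table, to the left of the saw's long rip fence or just to its right: body and flat-topped lid painted green, 68 mm across. Origin at the centre of its underside, z up. Its body has a shoulder 48 mm up and above that a narrower neck of bare brass, 62 mm across, that ends 70 mm up. The tin is loose and weighs about 0.4 kg; it stands upright.
- wax_lid (a joint): how far the lid of the open tin stands above home, in m: 0 when the lower edge of its skirt rests on the shoulder; at the start 0.014 to 0.019, with as much of the neck showing below the lid. The lid slides straight down under about 4 N (friction, no spring), and stays where it is left; at home it meets a hard stop. It cannot come off.
- wax_lid_top (a point): centre of the flat top of the open tin's lid, a 68 mm disc with nothing on it; 74 mm above the table with the lid home, 88 to 93 mm at the start. z up.
- closed_tin_a: a tin like the open one but with its lid fully home (skirt down on the shoulder, no neck showing), 68 mm across, 74 mm high, loose. Origin at the centre of its underside. Not to be touched. The three tins, the tape measure and the offcut stand in any order, one of the five to the right of the saw's rip fence, with at least 25 mm between tins and at least 12 mm to the tape measure and the offcut.
- closed_tin_b: a tin like the open one but with its lid fully home (skirt down on the shoulder, no neck showing), 68 mm across, 74 mm high, loose. Origin at the centre of its underside. Not to be touched. The three tins, the tape measure and the offcut stand in any order, one of the five to the right of the saw's rip fence, with at least 25 mm between tins and at least 12 mm to the tape measure and the offcut.
- tape_measure: tape measure, 39 x 84 x 64 mm, loose on the table among the tins or beside them. Origin at the centre of its underside. Bystander, to be left alone.
- offcut: square-sawn hardwood offcut, 44 x 76 x 44 mm, loose on the table among the tins or beside them. Origin at the centre of its underside. Bystander, to be left alone.
- try_square: try square, wooden stock and steel blade, 218 x 105 x 19 mm, loose on the table among the tins or beside them. Origin at the centre of its underside. Bystander, to be left alone.
- pencil: carpenter's pencil, 15 x 167 x 8 mm, loose on the table among the tins or beside them. Origin at the centre of its underside. Bystander, to be left alone.
- spanner: steel spanner, 33 x 206 x 8 mm, loose on the table among the tins or beside them. Origin at the centre of its underside. Bystander, to be left alone.
Mind the look-alikes: they are no part of the job. Leave any blue, red or white look-alike of the wax_tin alone.

How it is judged:
By the outcome, as a careful person would: the job done as asked, in the order asked, and still so for the second after the job is handed in, with the robot touching nothing.
It also fails if it takes over 32 s, if anything falls off the work surface, if the arm or the gripper's body presses on something with over 40 N, if the wrist force passes 120 N, or if a joint passes its speed limit or range.

### The arm

A 6-joint arm with a two-finger parallel gripper is mounted at the origin on a cart in front of the work surface, level with it; the furniture and walls round the work are solid. World frame = base frame: x ahead of the robot, y to its left, z up, the work surface at z = 0. Lengths are in mm, angles in rad, forces in N, time in s.
With the tool pointing down it reaches from about 350 to 875 mm from the base axis. Payload 4.2 kg.
Tool frame: the origin (TCP) lies at the very end of the fingers, on their centre line; the grasp point (between the pads) lies 19 mm behind it; z points along the fingers, y is the line along which they close (so a half turn about z gives the same grasp; the last joint's range is limited). The gripper opens to 85 mm and grips with 20 to 120 N. Pads are 22 mm wide; open, the fingers measure 114 mm over their backs; the gripper's body (76 mm by 85 mm) begins 54 mm behind the grasp point. The pads swing forward as they close: fully open they stand 13 mm farther back than shut.
Start: joints at [-0.911, 0.385, 0.008, 0, -1.194, -0.259], TCP at [243.86, -575.44, 193.512] pointing down, gripper open.
Joint ranges: [-3.14, 3.14], [-1.21, 2.06], [-1.07, 1.41], [-3.16, 2.05], [-2.99, -0.16], [-3.1, 3.1]. Speed limits (rad/s): [2.79, 2.79, 3.14, 3.14, 3.14, 3.14].

### API

Orientations are given as a unit quaternion [x, y, z, w].
In Python, from bench import read_state, get_image, camera_model, job_done gives the robot as it stands.
- The arm moves only by the shell command python3 -m handwheel 'ROWS'. ROWS is JSON, a list of rows, each a list of 7 numbers: the shift along the tool's x, y, z in m, then the turn, a rotation vector about the tool's x, y, z in rad, then the gripper's target within -1 to 1 (fully open at 1, half-way at 0, shut at -1). In form: [[dx, dy, dz, wx, wy, wz, jaw], ...]. A call has 1 to 10 rows; each row is the pose to reach, as a shift and turn from the pose commanded when the call began, along the tool's axes at that moment; what a row does not reach only later rows make up. A row lasts 1/8 s, in which the tool goes at most 62.5 mm and 10.7 degrees, less where a joint would pass 70% of its speed; a pose out of reach is approached as far as the arm can. A call with a gripper value outside its range is refused whole. The fingers move at their own pace and stop on an object; the grip force is fixed at half the most. Time passes only in rows, so rows that repeat a pose let the fingers close. It gives the time, the measured TCP pose, the force, the opening and the grip force at its end, in the units of the state.
- read_state(): the state, without advancing time (a new reading comes with each control period).
- get_image(name): name is "side" or "top" or "wrist"; returns (picture, depth): 480x640x3 uint8, blue, green, red; 480x640 float32, mm along the optical axis (not along the pixel's ray), 0 where there is no reading.
- camera_model(name): a dict with "K" (3x3 intrinsics, pixels), "dist" ([k1, k2, p1, p2, k3] as OpenCV has them; the pictures are not rectified), "rvec" (rotation vector, rad) and "tvec" (3), from world to camera coordinates, as OpenCV has them; the wrist camera has in their place "hand_eye" (4x4, takes a point from camera to tool coordinates, whose origin is the TCP and whose axes are the flange's). Camera axes: x right, y down, z forward; pixel columns grow to the right and rows downward; lengths in mm; the calibration is good to about 2 mm. A picture is of the moment at which its call begins: read the wrist's pose just before it. camera_model takes no time and is no camera call.
- job_done(): hands the job in; it is judged then, once.
The state is a dict: "clock": time; "joints": joint angles; "joint_vel": joint speeds; "joint_efforts": joint torques, N m; "position": TCP position; "ee_rot": TCP orientation; "contact_force": force on the tool from outside, world axes, zero at the start; "wrist_torque": the same for the moment, N m; "gripper_width": finger opening in mm; "grasp_force": force on a finger pad.
Only numpy, scipy, OpenCV 4.12 (cv2) and the standard library are available. Lean on these libraries where they do the work, as an engineer would, in place of code of your own. Each camera call takes 0.05 s, during which the arm holds its last target. There are 200 camera calls.

## Working session

There is one attempt and no reset: what is moved stays moved. The work goes in short steps, Python scripts to look and compute and a shell command to move; the robot and the scene stay as the last step left them, time stands still between calls to the robot, and variables do not carry over. Pictures are saved under pics/ and viewed, at most 10 in all, crops included, and the job is handed in when it is done.

```bash
mkdir -p pics; python3 - <<'E'
from bench import *
import cv2,numpy as np
s=read_state();print(s['clock'],s['position'],s['ee_rot'],s['gripper_width'])
for n in('top','side'):
    p,d=get_image(n);cv2.imwrite(f'pics/{n}0.png',p);np.save(f'pics/{n}0.npy',d)
    print(n,camera_model(n))
E
```

```text
0.0 [ 243.56621614 -574.85460477  192.44108509] [-1.98950123e-01  9.80009009e-01  1.05603950e-03 -2.73450149e-04] 85.36550439518311
top {'K': array([[610.44321864,   0.        , 316.22995018],
       [  0.        , 610.44321864, 240.07869933],
       [  0.        ,   0.        ,   1.        ]]), 'dist': array([-0.13584844,  0.        ,  0.        ,  0.        ,  0.        ]), 'rvec': array([ 2.13015167, -2.19107101,  0.13510021]), 'tvec': array([ -29.55556351,  565.4264845 , 1410.69710907])}
side {'K': array([[615.4479211 ,   0.        , 316.91607779],
       [  0.        , 615.4479211 , 237.46900037],
       [  0.        ,   0.        ,   1.        ]]), 'dist': array([-0.03842372,  0.        ,  0.        ,  0.        ,  0.        ]), 'rvec': array([ 2.27873845, -0.17296905,  0.09907047]), 'tvec': array([-554.02324786,   91.09617619, 1560.62923928])}
```

View pics/top0.png

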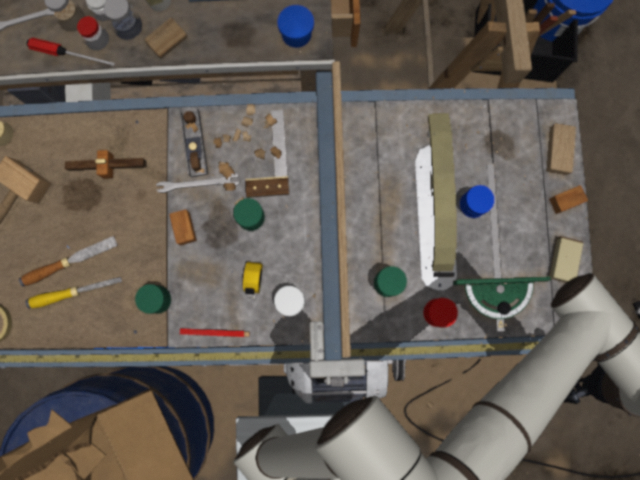

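View pics/side0.png

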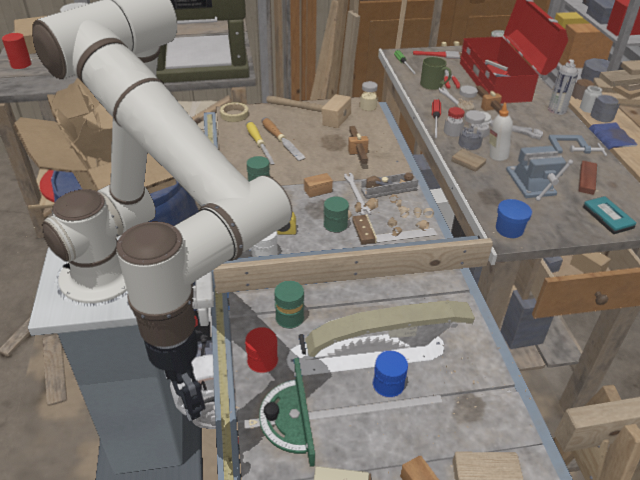

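The three green tins appear in the top view at (249,214), (152,298) and (390,281). In the side view they are at about (336,214), (258,170) and (289,303). The side one at (289,303), right of the fence, seems to show a brass band. I'll confirm that with a crop and by measuring the heights.

```bash
cat > h.py <<'E'
import cv2,numpy as np
from bench import camera_model
def ray(n,uv):
    m=camera_model(n);R=cv2.Rodrigues(m['rvec'])[0];t=m['tvec']
    p=cv2.undistortPoints(np.array([[uv]],float),m['K'],m['dist'])[0,0]
    return -R.T@t, R.T@np.array([*p,1.])
def plane(n,uv,z):
    o,d=ray(n,uv);return o+d*(z-o[2])/d[2]
def proj(n,P):
    m=camera_model(n);return cv2.projectPoints(np.array([P],float),m['rvec'],m['tvec'],m['K'],m['dist'])[0][0,0]
def green(p):
    h=cv2.cvtColor(p,cv2.COLOR_BGR2HSV);return cv2.inRange(h,(65,90,25),(95,255,200))
E
python3 - <<'E'
from h import *
p=cv2.imread('pics/top0.png');d=np.load('pics/top0.npy');s=cv2.imread('pics/side0.png')
m=green(p);n,l,st,c=cv2.connectedComponentsWithStats(m)
for i in range(1,n):
    if st[i,4]>300:
        k=(l==i).astype(np.uint8);cs=cv2.findContours(k,0,2)[0];(u,r)=cv2.minEnclosingCircle(max(cs,key=len))
        o,dr=ray('top',u);z=np.median(d[int(u[1])-4:int(u[1])+5,int(u[0])-4:int(u[0])+5])
        P=o+dr*z;print(st[i],np.round(u,1),round(r,1),'depthpt',P.round(1),'plane91',plane('top',u,91).round(1),'plane74',plane('top',u,74).round(1),'side',proj('side',P).round(1))
cr=[s[y-45:y+45,x-45:x+45] for x,y in((258,172),(336,214),(289,303))]
cv2.imwrite('pics/crop.png',cv2.resize(np.hstack(cr),(780,260),interpolation=cv2.INTER_CUBIC))
E
```

```text
[234 199  30  31 695] [248.5 214. ] 15.7 depthpt [625.1 110.2  72.4] plane91 [621.9 108.2  91. ] plane74 [624.8 110.   74. ] side [334.1 203.5]
[375 267  31  29 718] [389.8 280.8] 15.7 depthpt [ 460.  -209.    90.4] plane91 [ 460. -209.   91.] plane74 [ 460.9 -211.1   74. ] side [288.2 288.1]
[ 455  277   94   30 1202] [501.5 280.5] 46.6 depthpt [ 454.6 -480.6   44.5] plane91 [ 452.5 -466.2   91. ] plane74 [ 453.3 -471.4   74. ] side [302.6 400.3]
[136 285  34  28 775] [152.5 299. ] 16.8 depthpt [433.8 335.4  72.1] plane91 [433.2 330.4  91. ] plane74 [433.7 334.9  74. ] side [256.9 162.9]
```

View pics/crop.png

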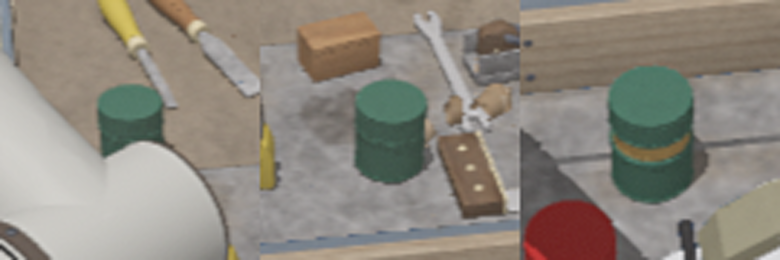

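The crops confirm it. The two left tins are closed, with tops at z≈72. The right one, top view (390,281) and side (289,303), has a brass neck band and its top at z≈90, so it is the open one. Next I'll refine the lid centre with depth and check what stands close by.

```bash
python3 - <<'E'
from h import *
from scipy.spatial.transform import Rotation as Ro
from bench import read_state
for n in('top','side'):
    d=np.load(f'pics/{n}0.npy');m=camera_model(n);R=cv2.Rodrigues(m['rvec'])[0]
    v,u=np.mgrid[:480,:640];uv=np.stack([u,v],-1).reshape(-1,1,2).astype(float)
    q=cv2.undistortPoints(uv,m['K'],m['dist'])[:,0];z=d.reshape(-1)
    P=(np.c_[q,np.ones(len(q))]*z[:,None]-m['tvec'])@R;P[z==0]=1e4
    img=cv2.imread(f'pics/{n}0.png');g=green(img).reshape(-1)>0
    near=np.hypot(P[:,0]-460,P[:,1]+209)<60
    k=near&g&(P[:,2]>82);mk=k.reshape(480,640).astype(np.uint8)
    e=cv2.minEnclosingCircle(cv2.findNonZero(mk));a,b=P[k].min(0),P[k].max(0)
    print(n,k.sum(),'px',e,'bbox centre',((a+b)/2).round(1),(b-a).round(1),'mean',P[k].mean(0).round(1),'plane90.5',plane(n,e[0],90.5).round(1))
    for X in range(340,640,30):
        print(X,[int(np.percentile(w,97)) if len(w:=P[(abs(P[:,0]-X)<15)&(abs(P[:,1]-Y)<15)&(P[:,2]<400),2]) else -1 for Y in range(-390,-20,30)])
s=read_state();R=Ro.from_quat(s['ee_rot']);print(R.as_matrix().round(3));print('shift tool',R.inv().apply(np.array([460,-210,150])-s['position']))
E
```

```text
top 632 px ((391.27813720703125, 280.7019958496094), 14.37933349609375) bbox centre [ 459.7 -211.8   90.3] [63.7 63.1 16.1] mean [ 460.1 -212.6   90.8] plane90.5 [ 460.2 -212.3   90.5]
340 [5, 4, 73, 4, 4, 4, 4, 3, 2, 89, 88, 67, 45]
370 [4, 78, 78, 76, 4, 5, 4, 3, 4, 90, 89, 67, 31]
400 [5, 77, 78, 76, 4, 4, 3, 3, 3, 89, 88, 67, 4]
430 [12, 5, 75, 5, 4, 94, 95, 89, 4, 88, 88, 67, 7]
460 [53, 59, 61, 5, 4, 95, 96, 94, 3, 88, 87, 66, 3]
490 [6, 70, 69, 5, 5, 95, 96, 90, 4, 89, 87, 67, 3]
520 [3, 89, 88, 71, 5, 6, 4, 2, 3, 88, 88, 68, 4]
550 [3, 100, 99, 5, 4, 5, 5, 3, 2, 88, 89, 67, 4]
580 [5, 107, 107, 95, 3, 4, 3, 3, 3, 86, 88, 69, 4]
610 [5, 114, 112, 95, 4, 4, 4, 4, 3, 88, 87, 67, 3]
side 17 px ((288.8362121582031, 292.8706970214844), 13.212248802185059) bbox centre [ 459.4 -207.7   89.3] [58.9 47.4  9.9] mean [ 454.5 -199.9   89.1] plane90.5 [ 459.6 -224.3   90.5]
340 [1, 12, 71, 2, 0, 0, 1, 1, 1, 86, 86, 65, -1]
370 [1, 73, 75, 75, -1, 2, 1, 1, 0, 85, 86, 64, -1]
400 [1, 74, 74, 75, -1, 2, 2, 0, 0, 86, 87, 66, 64]
430 [5, 2, 68, 2, 1, 90, 92, 89, 1, 85, 86, 66, 74]
460 [51, 59, 58, 2, 0, 92, 93, 92, -1, 85, 88, 65, -1]
490 [1, 68, 69, 1, 2, 90, 92, 89, -1, 86, 86, 66, -1]
520 [0, 87, 87, 78, 0, 2, 2, 0, 1, 84, 87, 64, -1]
550 [1, 97, 98, 0, -96, 1, 1, 0, 2, 86, 86, 65, -1]
580 [1, 104, 104, 1, -1, 3, 0, 1, 0, 85, 87, 64, -1]
610 [1, 108, 109, 1, -1, 4, 0, 1, 2, 84, 87, 64, -1]
[[-0.921 -0.39  -0.001]
 [-0.39   0.921  0.002]
 [ 0.     0.002 -1.   ]]
shift tool [-341.56109565  251.53586067   42.97818717]
```

```bash
python3 -m handwheel '[[-0.03,0.022,0,0,0,0,-1],[-0.08,0.058,0,0,0,0,-1],[-0.13,0.095,0,0,0,0,-1],[-0.18,0.132,0,0,0,0,-1],[-0.23,0.168,0,0,0,0,-1],[-0.28,0.205,0,0,0,0,-1],[-0.32,0.234,0.01,0,0,0,-1],[-0.341,0.25,0.03,0,0,0,-1],[-0.341,0.25,0.04,0,0,0,-1],[-0.341,0.25,0.04,0,0,0,-1]]'
python3 - <<'E'
from h import *
from bench import *
from scipy.spatial.transform import Rotation as Ro
get_image('side')
s=read_state();R=Ro.from_quat(s['ee_rot']);P=s['position'];print(s['clock'],P.round(1),s['contact_force'].round(2),s['gripper_width'],R.as_matrix().round(3).tolist())
p,d=get_image('wrist');H=camera_model('wrist');E=H['hand_eye'];cv2.imwrite('pics/w1.png',p)
m=green(p);c=max(cv2.findContours(m,0,2)[0],key=cv2.contourArea);(u,r)=cv2.minEnclosingCircle(c)
v,w=np.nonzero(m);q=cv2.undistortPoints(np.c_[w,v].reshape(-1,1,2).astype(float),H['K'],H['dist'])[:,0]
z=d[v,w];C=np.c_[q,np.ones(len(q))]*z[:,None];W=R.apply(C@E[:3,:3].T+E[:3,3])+P
k=(z>0)&(abs(W[:,2]-90)<6);W=W[k];print('green',u,r,k.sum(),'min',W.min(0).round(1),'max',W.max(0).round(1),'mean',W.mean(0).round(1))
p,d=get_image('side');cv2.imwrite('pics/s1.png',cv2.resize(p[150:380,150:440],(754,598)))
E
```

```text
clock: 1.35
position: [459.4, -212.4, 152.6]
ee_rot: [-0.199, 0.98, 0.0, -0.001]
contact_force: [0.2, -0.2, -0.4]
gripper_width: -0.2
grasp_force: 0.0
1.4 [ 459.8 -212.9  153.4] [ 0.02 -0.47 -0.13] -0.08883293959307496 [[-0.921, -0.389, -0.001], [-0.389, 0.921, -0.0], [0.001, 0.0, -1.0]]
green (71.5, 71.0) 97.98606872558594 7872 min [ 427.2 -247.8   84. ] max [ 494.9 -180.7   92.8] mean [ 459.7 -214.9   90.4]
```

View pics/w1.png

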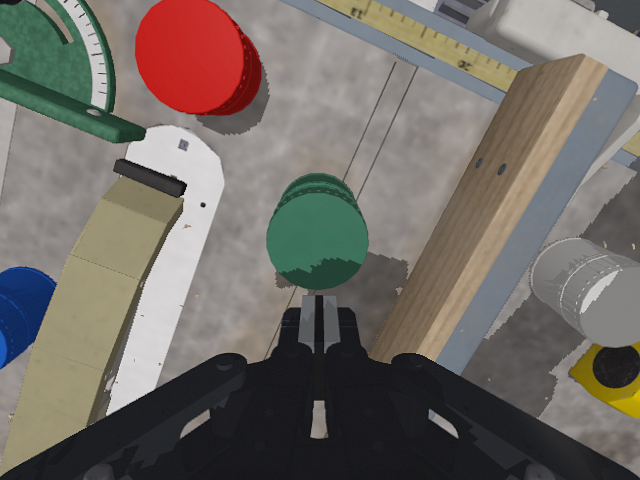

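View pics/s1.png

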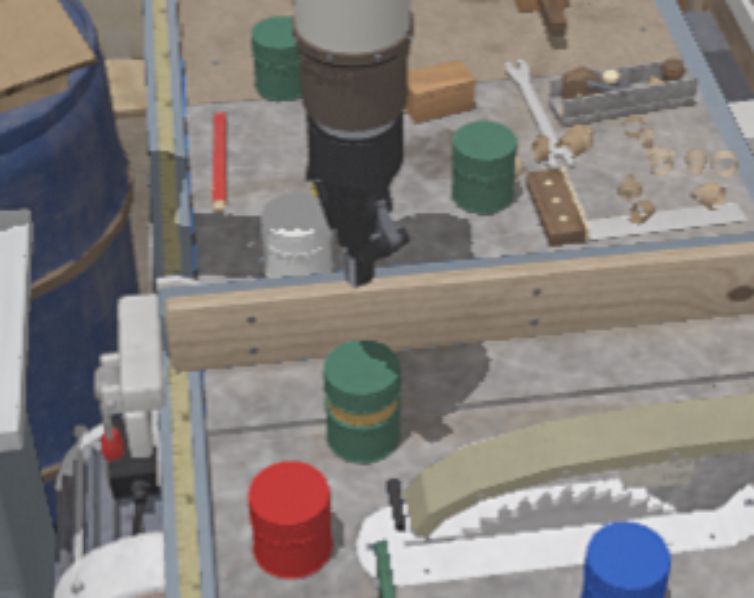

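The wrist view shows the lid centre at (318,240), directly under the shut fingertips. The wrist depth puts it at about (460,-213), and the TCP is within 1–2 mm of that. Nothing has moved, so I'll go down.

```bash
python3 -m handwheel '[[0,0,0.02,0,0,0,-1],[0,0,0.04,0,0,0,-1],[0,0,0.051,0,0,0,-1],[0,0,0.055,0,0,0,-1],[0,0,0.058,0,0,0,-1],[0,0,0.060,0,0,0,-1],[0,0,0.062,0,0,0,-1],[0,0,0.064,0,0,0,-1],[0,0,0.066,0,0,0,-1],[0,0,0.066,0,0,0,-1]]'
```

```text
clock: 2.75
position: [460.2, -212.2, 87.4]
ee_rot: [-0.199, 0.98, 0.0, -0.0]
contact_force: [0.2, -0.2, 0.2]
gripper_width: 0.3
grasp_force: 0.0
```

```bash
python3 -m handwheel '[[0,0,0.002,0,0,0,-1],[0,0,0.004,0,0,0,-1],[0,0,0.006,0,0,0,-1],[0,0,0.008,0,0,0,-1]]'; python3 -m handwheel '[[0,0,0.001,0,0,0,-1],[0,0,0.002,0,0,0,-1],[0,0,0.003,0,0,0,-1]]'
```

```text
clock: 3.25
position: [460.3, -212.2, 79.3]
ee_rot: [-0.199, 0.98, 0.0, -0.0]
contact_force: [0.5, 0.8, 0.1]
gripper_width: 0.3
grasp_force: 0.0
clock: 3.62
position: [460.3, -212.2, 76.5]
ee_rot: [-0.199, 0.98, -0.0, 0.0]
contact_force: [1.3, -0.2, -0.2]
gripper_width: 0.1
grasp_force: 0.0
```

I'd expect about 4 N by now but see no force, so I'll look.

```bash
python3 - <<'E'
from h import *
from bench import *
p,d=get_image('side');w,_=get_image('wrist');s=read_state();print(s['position'],s['contact_force'],s['joint_efforts'])
a=cv2.resize(p[240:340,240:340],(400,400),interpolation=2);b=cv2.resize(w[120:360,200:440],(400,400))
cv2.imwrite('pics/s2.png',np.hstack([a,b]))
E
```

```text
[ 460.19472001 -212.18973877   76.39752843] [-0.19976143 -0.29744028  0.48917142] [ 3.05983449e-03 -3.13360369e+01  1.48787642e+01  3.30579266e+00
  9.18104692e-03 -2.18213266e-06]
```

View pics/s2.png

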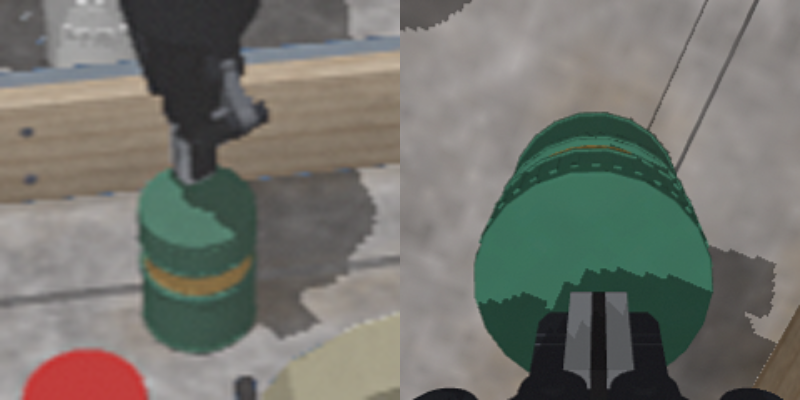

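In the side crop the neck still shows, and the fingertips end at px (288,285), so they may still be above the lid. I'll measure the tip with depth from both views.

```bash
python3 - <<'E'
from h import *
from bench import *
from scipy.spatial.transform import Rotation as Ro
s=read_state();R=Ro.from_quat(s['ee_rot']);P=s['position']
w,dw=get_image('wrist');H=camera_model('wrist');E=H['hand_eye']
def wr(u,v):
    q=cv2.undistortPoints(np.array([[[u,v]]],float),H['K'],H['dist'])[0,0];z=float(dw[v,u])
    return (R.apply(E[:3,:3]@(np.array([*q,1])*z)+E[:3,3])+P).round(1) if z>0 else None
print('TCP',P);print('hand_eye',E.round(3))
for v in range(220,350,8):print('wrist',v,[wr(u,v) for u in(285,310,329,345)])
p,d=get_image('side')
for v in range(268,322,3):
    for u in (285,290):
        o,r=ray('side',(u,v));print('side',u,v,p[v,u],(o+r*d[v,u]).round(1),end=' | ')
    print()
print('proj TCP',proj('side',P),proj('side',[460,-212,91]))
E
```

```text
TCP [ 460.19472001 -212.18973877   76.39752843]
hand_eye [[   0.      -0.953   -0.303   77.184]
 [   1.       0.      -0.      -0.748]
 [   0.      -0.303    0.953 -179.035]
 [   0.       0.       0.       1.   ]]
wrist 220 [array([ 439.4, -239.6,   73.3]), array([ 431.6, -229.4,   85.6]), array([ 428.4, -221.4,   84.9]), array([ 427.8, -212.9,   74.4])]
wrist 228 [array([ 438.7, -238.5,   88.6]), array([ 433.6, -228.5,   91.2]), array([ 430.8, -220.5,   89.3]), array([ 427.8, -214. ,   90.1])]
wrist 236 [array([ 441.4, -237.2,   90.9]), array([ 436.8, -227.1,   91.8]), None, array([ 431.1, -212.6,   90.6])]
wrist 244 [array([ 444.7, -235.9,   91.6]), array([ 440.3, -225.7,   91.8]), array([ 437.4, -217.7,   90.3]), array([ 434.7, -210.9,   89.9])]
wrist 252 [array([ 448.7, -234.4,   90.2]), array([ 444.1, -224.1,   90.7]), array([ 440.8, -216.2,   90.6]), array([ 438.1, -209.5,   90.2])]
wrist 260 [array([ 452.4, -233. ,   89.9]), array([ 447.6, -222.7,   91.1]), array([ 444.3, -214.7,   90.7]), array([ 441.8, -207.8,   89.7])]
wrist 268 [array([ 455.7, -231.6,   90.7]), array([ 451
[... 2712 characters left out ...]
78] [ 459.  -250.4   91.3] | 
side 285 304 [74 86 61] [ 447.9 -247.3   79.9] | side 290 304 [75 87 62] [ 459.3 -246.1   77. ] | 
side 285 307 [78 89 60] [ 447.4 -250.5   73.5] | side 290 307 [77 88 59] [ 458.8 -249.5   70.7] | 
side 285 310 [ 66 106 129] [ 448.  -242.2   54.6] | side 290 310 [ 67 106 131] [ 458.9 -247.1   58.2] | 
side 285 313 [ 84 110 103] [ 447.7 -242.9   45.3] | side 290 313 [ 71 103 118] [ 458.8 -246.7   47.7] | 
side 285 316 [73 84 60] [ 447.5 -242.7   34.9] | side 290 316 [71 79 60] [ 458.7 -246.4   37.1] | 
side 285 319 [77 88 63] [ 446.9 -247.4   29.9] | side 290 319 [77 87 64] [ 458.6 -245.9   26.3] | 
proj TCP [288.54386149 293.36589651] [288.34691856 288.85098563]
```

Both views put the fingertip ends at z≈120 while the reported TCP is at 76. So the shut fingers end about 43 mm behind the reported TCP, and the lid is untouched at 90.5, which fits the lack of force. I'll go on down in small steps and watch the force; contact should come near TCP z≈47.

```bash
python3 -m handwheel '[[0,0,0.004,0,0,0,-1],[0,0,0.008,0,0,0,-1],[0,0,0.012,0,0,0,-1],[0,0,0.016,0,0,0,-1],[0,0,0.016,0,0,0,-1]]'
python3 - <<'E'
from h import *
from bench import *
from scipy.spatial.transform import Rotation as Ro
s=read_state();R=Ro.from_quat(s['ee_rot']);P=s['position'];print(P,s['contact_force'])
w,dw=get_image('wrist');H=camera_model('wrist');E=H['hand_eye']
for v in range(270,322,4):
    r=[]
    for u in(290,311,328):
        q=cv2.undistortPoints(np.array([[[u,v]]],float),H['K'],H['dist'])[0,0]
        r.append((R.apply(E[:3,:3]@(np.array([*q,1])*float(dw[v,u]))+E[:3,3])+P).round(1).tolist())
    print(v,r)
p,d=get_image('side')
a=cv2.resize(p[240:340,240:340],(400,400),interpolation=2);b=cv2.resize(w[160:400,200:440],(400,400))
cv2.imwrite('pics/s3.png',np.hstack([a,b]))
E
```

```text
clock: 4.45
position: [460.0, -212.2, 60.1]
ee_rot: [-0.199, 0.98, 0.0, -0.0]
contact_force: [0.5, 0.0, -0.3]
gripper_width: 0.0
grasp_force: 0.0
[ 459.99406505 -212.15109354   60.0563432 ] [ 0.52402041  0.02080873 -0.30039581]
270 [[449.1, -230.5, 90.5], [445.8, -222.5, 90.1], [443.1, -216.0, 90.1]]
274 [[450.7, -229.8, 90.5], [447.3, -221.8, 90.6], [444.1, -215.6, 91.8]]
278 [[452.1, -229.2, 91.2], [448.9, -221.2, 90.7], [446.1, -214.7, 90.9]]
282 [[454.5, -228.4, 89.6], [450.8, -220.4, 90.2], [448.0, -213.8, 90.2]]
286 [[456.0, -227.8, 90.1], [452.8, -219.6, 89.4], [449.3, -213.3, 91.2]]
290 [[457.3, -227.2, 90.9], [454.5, -218.8, 89.3], [450.7, -212.7, 91.8]]
294 [[459.4, -226.4, 90.0], [455.9, -218.2, 90.1], [452.9, -211.7, 90.5]]
298 [[460.6, -225.9, 91.2], [451.3, -219.9, 104.0], [448.9, -213.8, 103.6]]
302 [[462.9, -225.0, 90.1], [451.6, -219.7, 106.7], [449.1, -213.8, 106.7]]
306 [[463.7, -224.6, 91.8], [451.0, -219.9, 111.1], [449.1, -213.9, 109.9]]
310 [[458.0, -225.8, 106.4], [451.3, -219.7, 113.5], [449.1, -214.0, 113.2]]
314 [[457.9, -225.6, 109.6], [451.9, -219.4, 115.4], [449.2, -214.0, 116.1]]
318 [[458.1, -225.3, 112.1], [451.0, -219.7, 120.0], [448.9, -214.2, 119.6]]
```

View pics/s3.png

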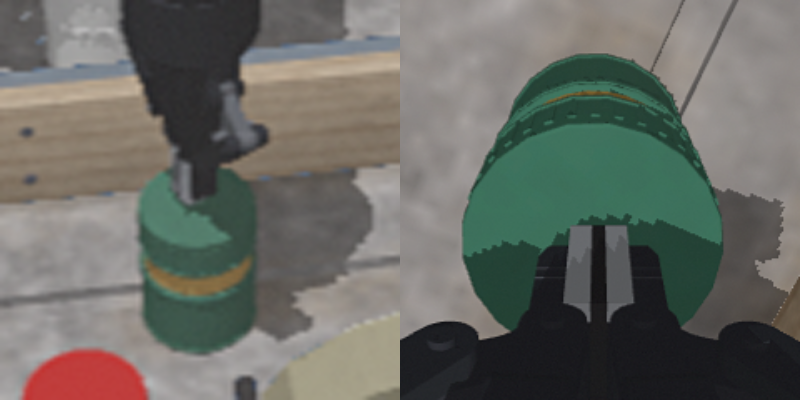

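The tips are now at z≈103 over the lid's middle, at wrist crop (600,228). The lid is unmoved, and contact should be about 12 mm lower.

```bash
python3 -m handwheel '[[0,0,0.004,0,0,0,-1],[0,0,0.008,0,0,0,-1],[0,0,0.010,0,0,0,-1],[0,0,0.012,0,0,0,-1],[0,0,0.014,0,0,0,-1],[0,0,0.016,0,0,0,-1]]'; python3 -m handwheel '[[0,0,0.002,0,0,0,-1],[0,0,0.004,0,0,0,-1],[0,0,0.006,0,0,0,-1]]'
```

```text
clock: 5.3
position: [460.4, -212.2, 44.5]
ee_rot: [-0.199, 0.98, -0.0, 0.0]
contact_force: [-1.0, 0.8, 3.4]
gripper_width: -0.4
grasp_force: 1.9
clock: 5.68
position: [460.4, -212.2, 38.4]
ee_rot: [-0.199, 0.98, -0.0, 0.0]
contact_force: [-0.7, 0.6, 4.0]
gripper_width: -0.1
grasp_force: 1.9
```

The lid is sliding under 4 N as expected. I'll continue in 1 mm steps to the stop.

```bash
python3 -m handwheel '[[0,0,0.002,0,0,0,-1],[0,0,0.004,0,0,0,-1],[0,0,0.005,0,0,0,-1]]'; python3 -m handwheel '[[0,0,0.001,0,0,0,-1],[0,0,0.001,0,0,0,-1]]';python3 -m handwheel '[[0,0,0.001,0,0,0,-1],[0,0,0.001,0,0,0,-1]]'
```

```text
clock: 6.05
position: [460.6, -212.4, 36.0]
ee_rot: [-0.2, 0.98, -0.001, -0.0]
contact_force: [-6.8, 4.8, 26.1]
gripper_width: -0.2
grasp_force: 13.0
clock: 6.3
position: [460.7, -212.4, 36.0]
ee_rot: [-0.2, 0.98, -0.001, 0.0]
contact_force: [-6.9, 5.8, 26.4]
gripper_width: 0.2
grasp_force: 13.6
clock: 6.55
position: [460.8, -212.5, 36.0]
ee_rot: [-0.2, 0.98, -0.001, 0.0]
contact_force: [-9.1, 6.3, 33.2]
gripper_width: 0.1
grasp_force: 16.6
```

That's the hard stop: the force rose to 33 N with no further travel. I'll retreat straight up, slowly at first.

```bash
python3 -m handwheel '[[0,0,-0.003,0,0,0,-1],[0,0,-0.006,0,0,0,-1],[0,0,-0.012,0,0,0,-1],[0,0,-0.03,0,0,0,-1],[0,0,-0.06,0,0,0,-1],[0,0,-0.1,0,0,0,-1],[0,0,-0.14,0,0,0,-1],[0,0,-0.175,0,0,0,-1],[0,0,-0.175,0,0,0,-1],[0,0,-0.175,0,0,0,-1]]'
python3 - <<'E'
from h import *
from bench import *
p,d=get_image('side');t,dt=get_image('top')
m=camera_model('side');R=cv2.Rodrigues(m['rvec'])[0]
v,u=np.mgrid[270:330,265:315];q=cv2.undistortPoints(np.stack([u,v],-1).reshape(-1,1,2).astype(float),m['K'],m['dist'])[:,0];z=d[v,u].reshape(-1)
W=(np.c_[q,np.ones(len(q))]*z[:,None]-m['tvec'])@R
k=np.hypot(W[:,0]-460,W[:,1]+213)<22;k&=(W[:,2]>50)&(W[:,2]<110);print('lid z',k.sum(),np.median(W[k,2]),'force',read_state()['contact_force'],read_state()['position'])
a0=cv2.imread('pics/side0.png')
f=lambda i:cv2.resize(i[240:340,240:340],(400,400),interpolation=2)
cv2.imwrite('pics/s4.png',np.hstack([f(a0),f(p)]))
c=cv2.imread('pics/top0.png')
E
```

```text
clock: 7.8
position: [459.6, -212.0, 205.5]
ee_rot: [-0.199, 0.98, 0.001, -0.001]
contact_force: [0.1, 1.0, 0.1]
gripper_width: 0.2
grasp_force: 0.0
lid z 204 71.69914721071356 force [-0.2410043  -0.11533543 -0.18060615] [ 459.42304943 -211.9927276   205.01830097]
```

View pics/s4.png

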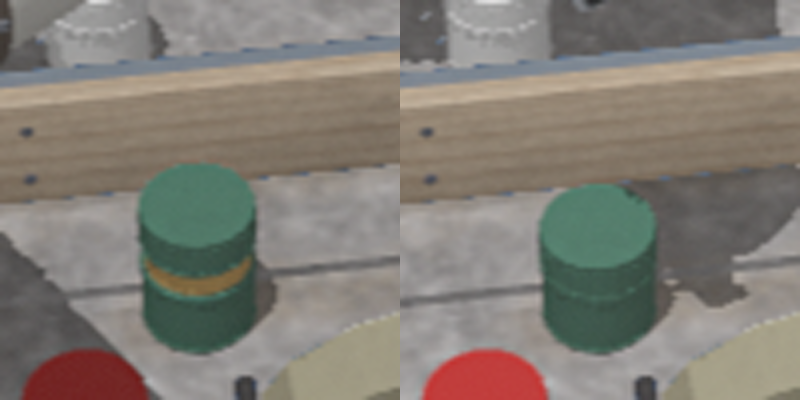

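The right-hand crop shows the lid on the shoulder at crop (597,290) with no brass visible. The tin's base is where it was, the lid top is at z≈72–74, and the hand is well clear above it.

```bash
python3 -c "
from bench import *
print(job_done())"
```

```text
the job is handed in; nothing more can be done
None
```

The open tin, just right of the rip fence, now has its lid pressed fully home with no neck showing, the tin looks unshifted, the fingertips are more than 10 cm clear of it, and the job is handed in; the press peaked at about 33 N upward against the stop, with up to 11 N sideways.

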